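# Shake sugar lumps evenly into the guarded sugar tray

## Robot

A 6-joint arm with a two-finger parallel gripper is mounted at the origin on the work surface. World frame = base frame: x ahead of the robot, y to its left, z up, the work surface at z = 0. Lengths are in m, angles in rad, forces in N, time in s.
With the tool pointing down it reaches from about 0.35 to 0.725 m from the base axis. Payload 4.3 kg.
Tool frame: the origin (TCP) lies at the very end of the fingers, on their centre line; the grasp point (between the pads) lies 19 mm behind it; z points along the fingers, y is the line along which they close (so a half turn about z gives the same grasp; the last joint's range is limited). The gripper opens to 85 mm and grips with 20 to 120 N. Pads are 22 mm wide; open, the fingers measure 114 mm over their backs; the gripper's body (76 mm by 85 mm) begins 54 mm behind the grasp point. The pads swing forward as they close: fully open they stand 13 mm farther back than shut.
Start: joints at [1.236, 0.377, 0.081, 1.274, 0, 1.46], TCP at [0.128, 0.561, 0.231] pointing down, gripper open.
Joint ranges: [-2.72, 2.72], [-0.84, 1.66], [-1.02, 1.22], [-1.77, 2.12], [-1.37, 1.28], [-3.14, 3.14]. Speed limits (rad/s): [2.57, 2.57, 3.14, 3.14, 3.14, 3.14].

## Interface

Orientations are given as a unit quaternion [w, x, y, z].
In Python, from rig import env gives the robot as it stands. The module is installed in compiled form; this text tells all that it offers. Calls block until the motion is done:
- env.move_ptp(position, orientation): joint-space move of the TCP to a pose.
- env.move_linear(position, ori=None, rate=0.15, contact_N=None): straight line of the TCP; ori=None keeps the orientation; rate is the mean speed in m/s. With contact_N (N) it stops when the force on the tool has changed by that much, and returns True; else False.
- env.move_joints(angles): joint-space move.
- env.move_gripper(opening, effort=None): finger opening in m; effort is the grip in N (None keeps the last); returns when the fingers have stopped.
- env.dwell(seconds).
- env.inverse_kinematics(position, orientation): joint angles nearest the present ones, or None.
- env.state(): the state.
- env.capture(name): name is "side" or "top"; returns the picture (400x640x3 uint8, blue, green, red); there is no depth.
- env.get_calibration(name): a dict with "vfov" (degrees; the focal length in pixels is half the picture's height over the tangent of half this angle, whatever the lens; pixels are square), "cx", "cy" (the principal point, pixels), "k1" (the pictures are not rectified: a ray, as slopes to the right and down, at radius r is drawn at 1 + k1 r^2 times it, then the intrinsics apply), "xyz" and "rotation" of the camera in the world. Camera axes: x right, y up, looking along -z (the intrinsics and any distortion apply to the point x, -y, -z); pixel columns grow to the right and rows downward; lengths in m; the calibration is good to about 2 mm. A picture is of the moment at which its call begins. get_calibration takes no time and is no camera call.
A pose or a line that the arm cannot do raises env.MotionError and nothing moves.
- env.sign_off(): hands the job in; it is judged then, once.
The state is a dict: "clock": time; "joint_pos": joint angles; "joint_velocities": joint speeds; "effort": joint torques, N m; "tool_pos": TCP position; "tcp_rot": TCP orientation; "force": force on the tool from outside, world axes, zero at the start; "moment": the same for the moment, N m; "opening": finger opening in m; "grasp_force": force on a finger pad.
Only numpy, scipy, OpenCV 4.12 (cv2) and the standard library are available. Lean on these libraries where they do the work, as an engineer would, in place of code of your own. Each camera call takes 0.05 s, during which the arm holds its last target. There are 200 camera calls.

## Task

Slide the clear guard over the sugar tray fully open, then pick up the shaker by its grip and shake all six sugar lumps out of it into the tray, spread over both halves so that each half gets at least two, without touching the lumps with the fingers. Then stand the shaker upright on the counter again, let go of it, and slide the guard fully shut; leave the pot, tumblers and tamper as they are.

Things in the scene. Friction and masses are not known exactly. Their poses are not given: they have to be found in the camera images.
- tray: Sugar tray fixed to the counter: low open aluminium box, dark wooden floor. Origin under its centre, on the counter; x across it (away from the robot at yaw 0), y along it. Inside 110 (x) by 166 mm (y), floor 4 mm above the counter; walls 6 mm thick, tops at 36 mm. A rib along x at y = 0 (4 mm thick, top at 18 mm) parts it into two equal halves.
- half_left (a point): Centre of the floor of the tray's +y half (110 x 81 mm), 43 mm from the tray's centre, 4 mm above the counter.
- half_right (a point): The same for the tray's -y half.
- track_end (a point): Far end of the guard's tracks, midway between them, 261 mm from the tray's centre along the tray's +y. The two tracks, 8 mm wide, run along y at tray x = -68 and +68 mm from y = -91 mm to here; their tops are 48 mm above the counter. Under the tracks beyond the tray there is only open counter and a foot bar.
- guard (a joint): Clear flat guard with aluminium end strips, 126 x 180 x 4 mm, sliding over the tray along the tray's +y in the tracks; it cannot lift off. Value in m: 0 = shut (covers the whole tray), 0.165 = fully open. Its underside is 42 mm above the counter. It slides with a drag of about 1.5 N and stays where it is left.
- guard_handle (a point): Centre of the guard's dark wooden handle, an upright block 70 mm (tray x) by 14 mm (tray y) by 34 mm tall, standing on the middle of the guard: top 80 mm, foot 46 mm above the counter; it travels with the guard. Can be pushed from either side.
- shaker: Loose shaker: straight aluminium and copper channel 175 (x) x 56 x 38 mm, 0.3 kg. Origin at the centre of its underside, z up; the +x end is closed, the open mouth at -x (to the robot at yaw 0). Channel 27 wide, 30 mm high, floor 4 mm thick, no lip; a 14 mm slit on top shows the lumps. Level, they stay in; mouth dipped 20 to 45 degrees and jerked, they tumble out in file.
- shaker_handle (a point): Centre of the shaker's grip, an upright dark wooden block on its top: 16 mm along the shaker's x, 36 mm along its y, 48 mm tall (38 to 86 mm above the underside). This point is 62 mm above the shaker's origin.
- shaker_mouth (a point): Middle of the lower edge of the shaker's mouth: at x = -87.5 mm, z = 4 mm in the shaker's frame.
- ibrik: Bystander: small aluminium coffee pot with copper bottom, 90 mm tall, 92 mm wide, with a long wooden handle to its +x, reaching 166 mm from the pot's axis. Origin at the centre of its underside.
- tumbler1: Bystander: amber glass tumbler, 60 mm across, 75 mm tall, beyond the tray. Origin at the centre of its underside.
- tumbler2: Bystander: the same tumbler, standing near the robot.
- tamper: Bystander: tamper with dark handle and steel foot, 141 mm long, lying along y in an aluminium cradle at the left near the robot. Origin on its axis, 44 mm above the counter.
- lump1: One of six alike white sugar lumps, each a stubby round block 22 mm across and 22 mm tall with bevelled rims, 10 g, at first in single file in the shaker (lump1 at the closed end, lump6 nearest the mouth). Origin at its centre.
- lump2: Another sugar lump, like lump1.
- lump3: Another sugar lump, like lump1.
- lump4: Another sugar lump, like lump1.
- lump5: Another sugar lump, like lump1.
- lump6: Another sugar lump, like lump1.
Things that resemble listed ones, but are neither listed nor needed, are in the scene too. There is more than one size of the shaker; the one meant has the size given above.

How it is judged:
By the outcome, as a careful person would: the job done as asked, in the order asked, and still so for the second after the job is handed in, with the robot touching nothing.
It also fails if it takes over 72 s, if anything falls off the work surface, if the arm or the gripper's body presses on something with over 40 N, if the wrist force passes 120 N, or if a joint passes its speed limit or range.

## Working session

There is one attempt and no reset: what is moved stays moved. The work goes in short steps, each a Python script; the robot and the scene stay as the last script left them, time stands still between calls to the robot, and variables do not carry over. Pictures are saved under pics/ and viewed, at most 10 in all, crops included, and the job is handed in when it is done.

```bash
mkdir -p pics; python3 - <<'E'
from rig import env
import cv2
for n in("side","top"):
    cv2.imwrite(f"pics/{n}0.png",env.capture(n)); print(n,env.get_calibration(n))
print(env.state())
E
```

```text
side {'vfov': 45.146335782999884, 'cx': 322.1641383636545, 'cy': 203.01689437336472, 'k1': -0.14044674245848224, 'xyz': array([ 0.08824772, -1.35796328,  1.16970151]), 'rotation': array([ 0.88589305,  0.43241059, -0.07295312, -0.15130242])}
top {'vfov': 48.34414904296826, 'cx': 316.48850897324473, 'cy': 191.40869257915395, 'k1': -0.07391632281064692, 'xyz': array([ 0.35613193, -0.04965088,  1.35579104]), 'rotation': array([-0.69538324, -0.05081482,  0.04607261,  0.71535817])}
{'clock': 0.1, 'joint_pos': array([1.23568082e+00, 3.78040263e-01, 7.98107773e-02, 1.27440686e+00,
       1.04955174e-05, 1.46045751e+00]), 'joint_velocities': array([ 0.00015605, -0.00078418,  0.00351125,  0.00078053,  0.00099188,
        0.00013948]), 'effort': array([ 1.10250730e-03, -4.64694536e+01,  2.70582175e+01,  1.20394252e-02,
       -1.55703046e-04, -1.91158065e-06]), 'tool_pos': array([0.1279856 , 0.55999239, 0.23044548]), 'tcp_rot': array([-2.08339271e-04,  1.12151854e-01,  9.93690654e-01, -8.96124956e-04]), 'force': array([-0.34276047,  0.23174245, -0.68867081]), 'moment': array([0.02031317, 0.01278042, 0.03851818]), 'grasp_force': 0.0, 'opening': 0.08550560413792054}
```

View pics/top0.png

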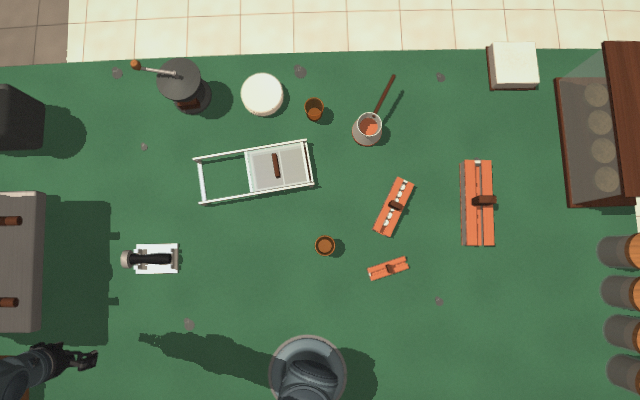

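View pics/side0.png

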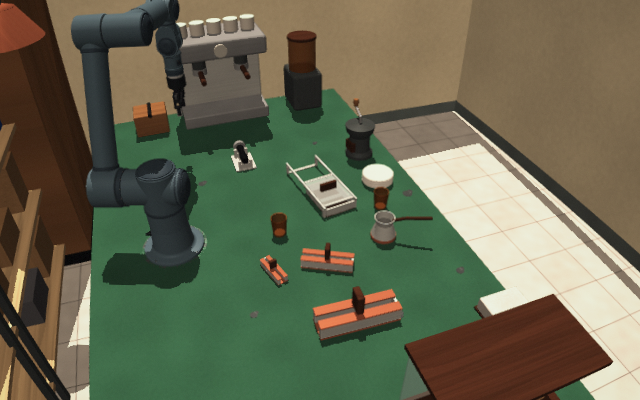

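The top picture shows three shaker-like things: the middle one at (394,207) with white lumps, a large one at (478,203) and a small one at (388,268). There is another copper block at the left edge in the side view (150,120). By size (~60 px, about 175 mm) the middle one fits. The tray and guard are at (280,167), the handle at (276,165), and the tracks run left to about (200,180). I'll check with one close crop.

```bash
cat > h.py <<'E'
from rig import env
import cv2, numpy as np
from scipy.spatial.transform import Rotation as R
def cam(n):
    c=env.get_calibration(n); q=c["rotation"]; f=200/np.tan(np.radians(c["vfov"]/2))
    return c,R.from_quat(np.r_[q[1:],q[0]]).as_matrix(),f
def px2w(n,uv,z):
    c,M,f=cam(n)
    d=(np.array(uv,float)-[c["cx"],c["cy"]])/f; s=d.copy()
    for _ in range(20): s=d/(1+c["k1"]*(s@s))
    ray=M@np.array([s[0],-s[1],-1]); o=np.array(c["xyz"])
    return o+ray*(z-o[2])/ray[2]
def w2px(n,p):
    c,M,f=cam(n)
    v=M.T@(np.array(p,float)-c["xyz"]); s=np.array([v[0],-v[1]])/-v[2]
    return s*(1+c["k1"]*(s@s))*f+[c["cx"],c["cy"]]
def quat(M):
    q=R.from_matrix(M).as_quat(); return [q[3],q[0],q[1],q[2]]
def down(yaw):  # tool z down, tool y axis along direction yaw
    y=np.array([np.cos(yaw),np.sin(yaw),0]); z=np.array([0,0,-1.]); return np.c_[np.cross(y,z),y,z]
E
python3 - <<'E'
import cv2,numpy as np
t=cv2.imread('pics/top0.png');s=cv2.imread('pics/side0.png')
def cr(im,x,y,w,h,k): return cv2.resize(im[y:y+h,x:x+w],None,fx=k,fy=k,interpolation=cv2.INTER_CUBIC)
o=np.zeros((600,800,3),np.uint8)
o[0:300,0:520]=cr(t,190,135,130,75,4)
o[300:600,0:400]=cr(t,365,170,50,75,8)[:600:2,::1] if 0 else cr(t,360,172,100,75,4)
o[300:600,400:800]=cr(s,285,235,80,60,5)
o[0:300,520:800]=cr(s,285,155,70,75,4)
cv2.imwrite('pics/crop1.png',o)
E
```

```text
(no output)
```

View pics/crop1.png

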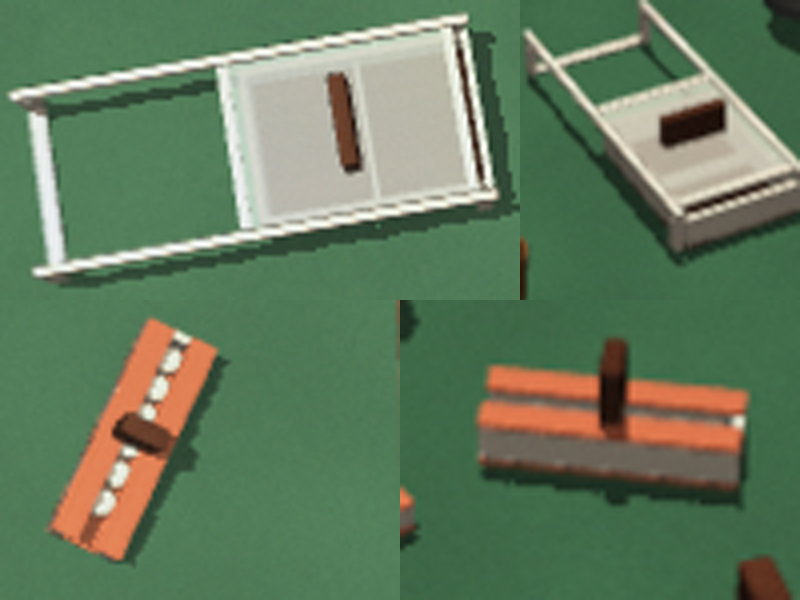

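```bash
python3 - <<'E'
from h import *
from scipy.optimize import least_squares
T=lambda a,x0,y0,yo=0:(np.array(a,float)-[0,yo]+.5)/4-.5+[x0,y0]
def fit(loc,px,x0):
    w=lambda p:np.array([[p[0]+np.cos(p[2])*l[0]-np.sin(p[2])*l[1],p[1]+np.sin(p[2])*l[0]+np.cos(p[2])*l[1],l[2]] for l in loc])
    r=least_squares(lambda p:np.concatenate([w2px("top",q)-u for q,u in zip(w(p),px)]),x0)
    print(r.x,np.degrees(r.x[2]),np.round(r.fun,1)); return r.x
cs=T([(150,318),(218,348),(122,560),(50,530)],360,172,300)
W=[px2w("top",u,.038) for u in cs]; c=np.mean(W,0); print(np.round(W,3),np.linalg.norm(W[0]-W[3]),np.linalg.norm(W[0]-W[1]))
S=fit([(.0875,.028,.038),(.0875,-.028,.038),(-.0875,-.028,.038),(-.0875,.028,.038)],cs,[c[0],c[1],-.5])
ct=T([(466,15),(12,93),(36,275),(496,196)],190,135)
Tt=fit([(.072,-.091,.048),(.072,.261,.048),(-.072,.261,.048),(-.072,-.091,.048)],ct,[.6,.1,.1])
hp=T([(336,72),(352,168),(346,172),(330,76)],190,135); hw=np.mean([px2w("top",u,.08) for u in hp],0)
M=R.from_euler('z',Tt[2]).as_matrix(); print("handle in tray",M.T@(hw-[*Tt[:2],0]))
for n,u,z in [("tum1",(314,104),.075),("tum2",(325,242),.075),("ibrik",(368,122),.09),("ibh",(393,77),.08),("tamper",(150,258),.044),("tamL",(122,260),.044)]: print(n,px2w("top",u,z).round(3))
np.save("pose.npy",[S,Tt])
# overlay
o=[]
for n in("top","side"):
    im=cv2.imread(f"pics/{n}0.png"); big=cv2.resize(im,None,fx=4,fy=4,interpolation=cv2.INTER_CUBIC)
    def line(p,loc):
        A=R.from_euler('z',p[2]).as_matrix(); q=[((w2px(n,A@np.array(l)+[p[0],p[1],0])+.5)*4-.5).astype(int) for l in loc]
        cv2.polylines(big,[np.array(q)],True,(255,0,255),1)
    for z in(0,.038): line(S,[(.0875,.028,z),(.0875,-.028,z),(-.0875,-.028,z),(-.0875,.028,z)])
    line(S,[(.008,.018,.086),(.008,-.018,.086),(-.008,-.018,.086),(-.008,.018,.086)])
    line(Tt,[(.072,-.091,.048),(.072,.261,.048),(-.072,.261,.048),(-.072,-.091,.048)])
    line(Tt,[(.061,-.089,.036),(.061,.089,.036),(-.061,.089,.036),(-.061,-.089,.036)])
    line(Tt,[(.061,-.089,.0),(.061,.089,.0),(-.061,.089,.0),(-.061,-.089,.0)])
    o.append(big)
t,s=o; out=np.zeros((600,800,3),np.uint8)
out[0:300,0:500]=t[540:840,770:1270]; out[300:600,0:300]=t[680:980,1430:1730]; out[0:300,500:800]=s[640:940,1150:1450]; out[300:600,300:800]=s[860:1160,1000:1500]
cv2.imwrite("pics/ov.png",out)
E
```

```text
[[ 0.577 -0.287  0.038]
 [ 0.553 -0.337  0.038]
 [ 0.397 -0.257  0.038]
 [ 0.421 -0.204  0.038]] 0.17671332131519327 0.05549308089018397
[ 0.48719705 -0.2710399  -0.47515518] -27.22438658786599 [-0.2 -0.1 -0.2  0.3 -0.2  0.3  0.6 -0.4]
[0.61709778 0.06181286 0.14169194] 8.118350160440048 [ 0.5 -0.7 -0.8 -0.6 -0.7  0.7  1.   0.5]
handle in tray [-0.0017165  0.0143523  0.08     ]
tum1 [ 0.797 -0.043  0.075]
tum2 [ 0.386 -0.064  0.075]
ibrik [ 0.732 -0.2    0.09 ]
ibh [ 0.874 -0.284  0.08 ]
tamper [0.353 0.454 0.044]
tamL [0.348 0.539 0.044]
```

View pics/ov.png

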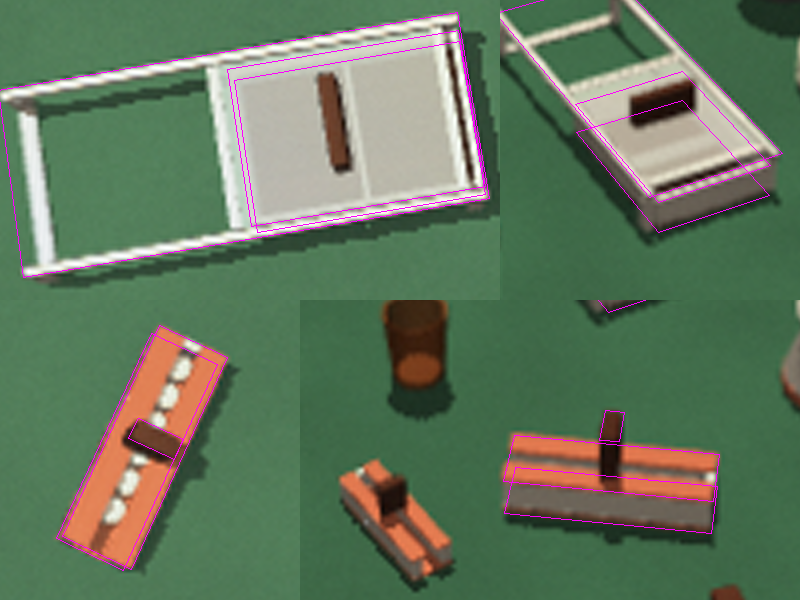

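The overlay fits in both views: the shaker is at (0.487,-0.271), yaw -27°, with its mouth toward the robot (lumps start near the far end). The tray is at (0.617,0.062), yaw 8°, and the guard is about 14 mm open. Now I'll push the guard open.

```bash
cat >> h.py <<'E'
S,Tt=np.load("pose.npy")
TM=R.from_euler('z',Tt[2]).as_matrix()
def tw(x,y,z): return TM@np.array([x,y,z])+[Tt[0],Tt[1],0]
def bestq(pos,M):  # choose of the two equivalent grasps the one with smaller wrist turn
    c=[]
    for s in(1,-1):
        Q=M@np.diag([s,s,1]); j=env.inverse_kinematics(list(pos),quat(Q))
        if j is not None: c.append((abs(j[5]),quat(Q),np.round(j,2)))
    return min(c,key=lambda a:a[0]) if c else None
def ptp(p,q): env.move_ptp(list(p),q)
def lin(p,q=None,**k): return env.move_linear(list(p),q,**k)
E
python3 - <<'E'
from h import *
a=tw(0,-.035,.16); b=bestq(a,down(Tt[2])); print(b)
env.move_gripper(0.0,40); ptp(a,b[1])
lin(tw(0,-.035,.058),rate=.2)
print(lin(tw(0,.17,.058),rate=.12,contact_N=8))
s=env.state(); print(s["clock"],TM.T@(s["tool_pos"]-[*Tt[:2],0]),s["force"],s["opening"])
E
```

```text
(np.float64(1.3709042901213895), [np.float64(0.0), np.float64(0.6552792151848514), np.float64(0.7553867553424041), np.float64(0.0)], array([-0.06,  0.5 ,  0.09,  1.16,  0.  ,  1.37]))
True
5.4833 [-0.0002883   0.1487994   0.05802353] [ 1.23042007 -2.20078575  2.08107291] 0.00034983809191250863
```

```bash
cat >> h.py <<'E'
H=.046   # TCP height above shaker underside
def shk(mouth,dip,yaw,flip):
    Rs=R.from_euler('z',yaw).as_matrix()@R.from_euler('y',-np.radians(dip)).as_matrix()
    o=np.array(mouth)-Rs@np.array([-.0875,0,.004])
    return o+Rs@np.array([0,0,H]), quat(Rs@down(0)@np.diag([flip,flip,1]))
E
python3 - <<'E'
from h import *
lin(tw(0,.13,.058),rate=.2); lin(tw(0,.10,.17),rate=.25)
g=np.array([S[0],S[1],H])
for f in(1,-1):
    q=quat(down(S[2])@np.diag([f,f,1])); j=env.inverse_kinematics(list(g),q); print(f,"grasp",None if j is None else np.round(j,2))
    for yo in(-90,-110,-70):
      for y in(.02,-.07):
        for d in(0,25,45):
            p,q=shk(tw(0,y,.06),d,Tt[2]+np.radians(yo),f); j=env.inverse_kinematics(list(p),q)
            print(f,yo,y,d,None if j is None else np.round(j,2))
E
```

```text
1 grasp [-0.62  0.47 -0.29  0.82  0.    1.42]
1 -90 0.02 0 [-0.11  0.54  0.    1.03  0.    2.89]
1 -90 0.02 25 [ 0.14  0.53 -0.    1.03 -0.44 -3.14]
1 -90 0.02 45 [ 0.33  0.66  0.09  1.18 -0.77 -2.88]
1 -90 -0.07 0 [-0.24  0.58  0.07  1.06  0.    2.76]
1 -90 -0.07 25 [-0.    0.51 -0.04  0.95 -0.43  2.98]
1 -90 -0.07 45 [ 0.19  0.59 -0.04  0.99 -0.78 -3.08]
1 -110 0.02 0 [-0.11  0.49 -0.09  0.99  0.   -3.05]
1 -110 0.02 25 [ 0.14  0.62  0.15  1.25 -0.41 -2.77]
1 -110 0.02 45 [ 0.3   0.87  0.46  1.61 -0.67 -2.48]
1 -110 -0.07 0 [-0.25  0.52 -0.03  1.02  0.    3.09]
1 -110 -0.07 25 [-0.    0.6   0.11  1.17 -0.43 -2.92]
1 -110 -0.07 45 [ 0.17  0.8   0.34  1.46 -0.72 -2.64]
1 -70 0.02 0 [-0.09  0.6   0.1   1.07  0.    2.56]
1 -70 0.02 25 [ 0.14  0.45 -0.15  0.81 -0.41  2.75]
1 -70 0.02 45 [ 0.33  0.46 -0.26  0.69 -0.77  2.92]
1 -70 -0.07 0 [-0.22  0.64  0.16  1.1   0.    2.43]
1 -70 -0.07 25 [-0.02  0.43 -0.18  0.74 -0.38  2.59]
1 -70 -0.07 45 [ 0.17  0.39 -0.38  0.49 -0.74  2.71]
-1 grasp [-0.62  0.47 -0.29  0.82  0.   -1.72]
-1 -90 0.02 0 [-0.11  0.54  0.    1.03  0.   -0.25]
-1 -90 0.0
[... 200 characters left out ...]
6]
-1 -90 -0.07 45 [ 0.19  0.59 -0.04  0.99 -0.78  0.06]
-1 -110 0.02 0 [-0.11  0.49 -0.09  0.99  0.    0.09]
-1 -110 0.02 25 [ 0.14  0.62  0.15  1.25 -0.41  0.38]
-1 -110 0.02 45 [ 0.3   0.87  0.46  1.61 -0.67  0.66]
-1 -110 -0.07 0 [-0.25  0.52 -0.03  1.02  0.   -0.05]
-1 -110 -0.07 25 [-0.    0.6   0.11  1.17 -0.43  0.22]
-1 -110 -0.07 45 [ 0.17  0.8   0.34  1.46 -0.72  0.51]
-1 -70 0.02 0 [-0.09  0.6   0.1   1.07  0.   -0.58]
-1 -70 0.02 25 [ 0.14  0.45 -0.15  0.81 -0.41 -0.39]
-1 -70 0.02 45 [ 0.33  0.46 -0.26  0.69 -0.77 -0.23]
-1 -70 -0.07 0 [-0.22  0.64  0.16  1.1   0.   -0.71]
-1 -70 -0.07 25 [-0.02  0.43 -0.18  0.74 -0.38 -0.55]
-1 -70 -0.07 45 [ 0.17  0.39 -0.38  0.49 -0.74 -0.44]
```

```bash
python3 - <<'E'
from h import *
g=np.array([S[0],S[1],H]); q=quat(down(S[2])@np.diag([-1,-1,1]))
ptp(g+[0,0,.13],q); env.move_gripper(.06,90)
lin(g,rate=.15); env.move_gripper(0,90); s=env.state(); print(s["clock"],s["opening"],s["grasp_force"],s["tool_pos"])
lin(g+[0,0,.14],rate=.15)
p,q=shk(tw(0,.02,.18),0,Tt[2]-np.pi/2,-1); ptp(p,q)
s=env.state(); print(s["clock"],s["opening"],s["grasp_force"],s["force"])
cv2.imwrite("pics/lift.png",np.hstack([env.capture("side")[100:350,200:500],env.capture("top")[100:350,190:490]]))
E
```

```text
11.2167 0.015241736112068839 88.68549585342407 [ 0.4875678  -0.27135972  0.04682758]
13.6167 0.015092618053273395 87.7855932712555 [ 0.51777181  0.07204218 -5.04104548]
```

View pics/lift.png

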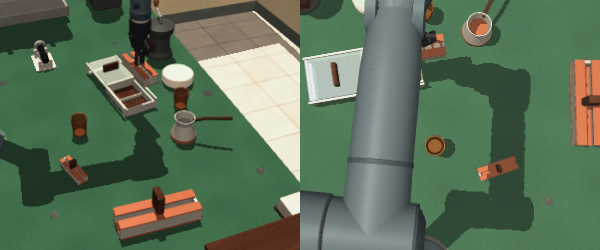

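Grasp is good: the shaker is held level over the tray at about (145,65) left, and the guard is open with both empty wooden halves visible from the side at (120,95). Next is a first gentle dip and jerk over the left half.

```bash
cat >> h.py <<'E'
YAW=Tt[2]-np.pi/2
def rectify():
    # floor plane z=.015: 1 px = 1 mm, rows: tray x from +55 down, cols: tray y from +83 (left) to -83
    im=env.capture("side"); c=[(.055,.083),(.055,-.083),(-.055,-.083),(-.055,.083)]
    src=np.float32([w2px("side",tw(x,y,.015)) for x,y in c]); dst=np.float32([(0,0),(332,0),(332,220),(0,220)])
    return im,cv2.warpPerspective(im,cv2.getPerspectiveTransform(src,dst),(332,220),flags=cv2.INTER_CUBIC)
def count(tag):
    im,w=rectify(); m=((w.min(2)>95)).astype(np.uint8); m[:14]=0; m[-14:]=0; m[:,:10]=0; m[:,-10:]=0
    n,_,st,ce=cv2.connectedComponentsWithStats(m)
    b=[(round(83-ce[i][0]/2),round(55-ce[i][1]/2),int(st[i][4]/4)) for i in range(1,n) if st[i][4]>200]
    print(tag,"clock",round(env.state()["clock"],1),"blobs (y,x,mm2)",b); cv2.imwrite(f"pics/{tag}.png",np.vstack([cv2.resize(im[130:250,250:410],(640,480),interpolation=cv2.INTER_CUBIC)[:,:],cv2.copyMakeBorder(w[:110],0,0,0,308,cv2.BORDER_CONSTANT)]))
def hold(y,z,dip,rate=.2,x=0): p,q=shk(tw(x,y,z),dip,YAW,-1); lin(p,q,rate=rate)
def jerk(y,z,dip,a,rate,x=0):
    # stroke along shaker axis: forward (mouth-ward, down) then back
    c,s=np.cos(np.radians(dip)),np.sin(np.radians(dip))
    for k in(a,0): 
        p,q=shk(tw(x,y+k*c,z-k*s),dip,YAW,-1); lin(p,rate=rate)
E
python3 - <<'E'
from h import *
count("c0")
hold(.01,.075,0); hold(.01,.06,22,rate=.1)
jerk(.01,.062,22,.02,.25)
hold(.02,.18,0,rate=.25); count("c1")
E
```

```text
c0 clock 13.8 blobs (y,x,mm2) [(5, -18, 2058), (-60, 32, 462)]
c1 clock 16.1 blobs (y,x,mm2) [(20, -10, 3413), (-60, 34, 434)]
```

```bash
python3 -c "
import cv2,numpy as np
cv2.imwrite('pics/cc.png',cv2.resize(np.hstack([cv2.imread('pics/c0.png'),cv2.imread('pics/c1.png')]),(800,370)))"
```

```text
(no output)
```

View pics/cc.png

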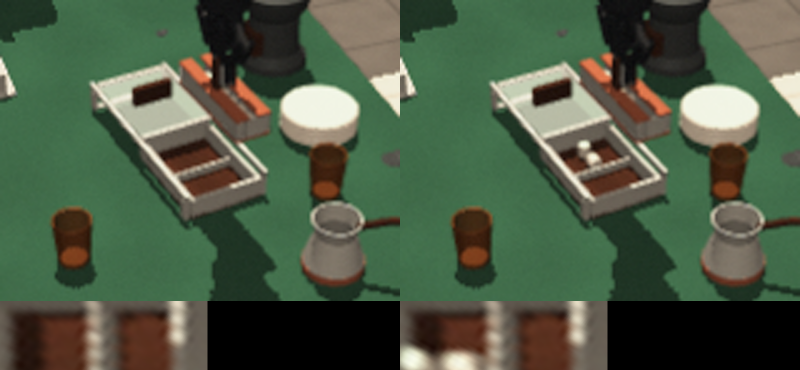

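After one jerk, two lumps lie in the left half at (584,147) and (592,158), and the right half is empty. The rest go to the right half.

```bash
python3 - <<'E'
from h import *
hold(-.068,.12,0,rate=.25); hold(-.068,.062,22,rate=.1)
jerk(-.068,.062,22,.02,.25)
hold(-.03,.18,0,rate=.25); count("c2")
hold(-.068,.12,0,rate=.25); hold(-.068,.062,27,rate=.1)
for _ in range(2): jerk(-.068,.062,27,.02,.25)
hold(.02,.18,0,rate=.25); count("c3")
a,b=cv2.imread('pics/c2.png'),cv2.imread('pics/c3.png')
cv2.imwrite('pics/cc2.png',cv2.resize(np.hstack([a,b]),(800,370)))
E
```

```text
c2 clock 18.2 blobs (y,x,mm2) [(-6, -4, 5867)]
c3 clock 21.0 blobs (y,x,mm2) [(9, -10, 5508), (-60, 34, 436)]
```

View pics/cc2.png

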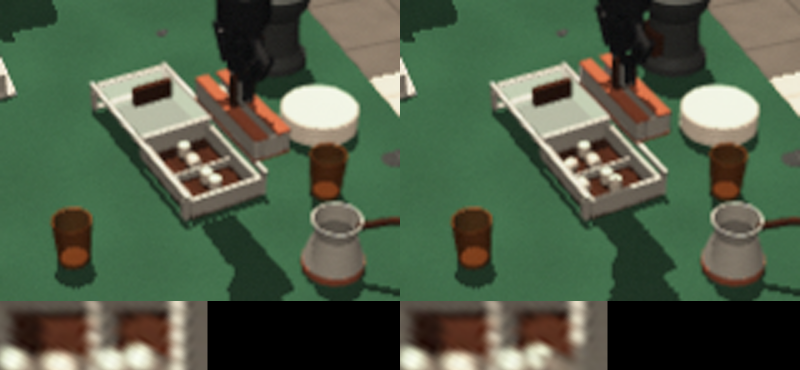

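```bash
python3 -c "
import cv2
a=cv2.imread('pics/c3.png')[60:360,200:500]; cv2.imwrite('pics/z.png',cv2.resize(a,(600,600),interpolation=cv2.INTER_CUBIC))"
```

```text
(no output)
```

View pics/z.png

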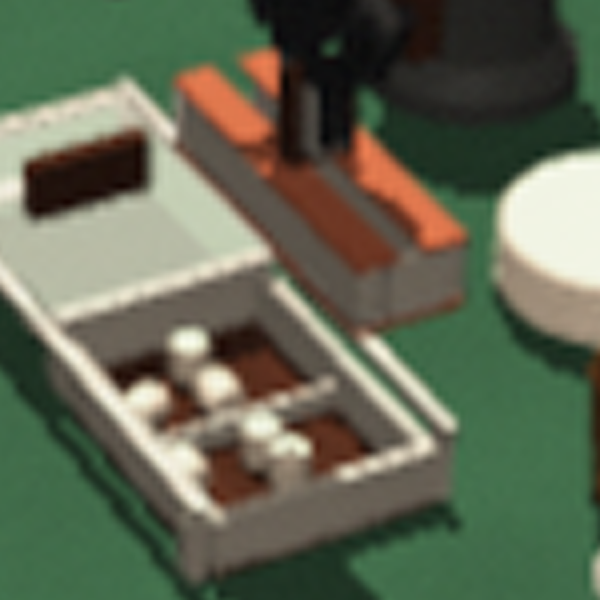

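The crop shows all six lumps: three in the left half at (190,345), (217,385) and (148,398), and three in the right half at (262,427), (290,450) and (185,463). The shaker is empty, so I'll put it back where it stood and shut the guard.

```bash
python3 - <<'E'
from h import *
g=np.array([S[0],S[1],H]); q=quat(down(S[2])@np.diag([-1,-1,1]))
ptp(g+[0,0,.14],q); lin(g+[0,0,.02],rate=.15)
print(lin(g-[0,0,.003],rate=.03,contact_N=5)); print(env.state()["tool_pos"])
env.move_gripper(.06); env.dwell(.2); lin(g+[0,0,.14],rate=.15)
env.move_gripper(0,40)
a=tw(0,.205,.17); b=bestq(a,down(Tt[2])); ptp(a,b[1]); lin(tw(0,.205,.058),rate=.2)
print(lin(tw(0,-.01,.058),rate=.1,contact_N=8))
s=env.state(); print(s["clock"],TM.T@(s["tool_pos"]-[*Tt[:2],0]))
lin(tw(0,.04,.058),rate=.15); lin(tw(0,.06,.2),rate=.25)
ptp([.128,.561,.231],[0,.112,.9937,0]); print(env.state()["clock"])
o=np.hstack([env.capture("side")[110:350,200:460],env.capture("top")[60:300,190:510]])
cv2.imwrite("pics/end.png",cv2.resize(o,(800,331),interpolation=cv2.INTER_CUBIC))
E
```

```text
True
[ 0.4869834  -0.27094023  0.04680944]
True
30.575 [-0.00024264  0.0198948   0.05770923]
34.175
```

View pics/end.png

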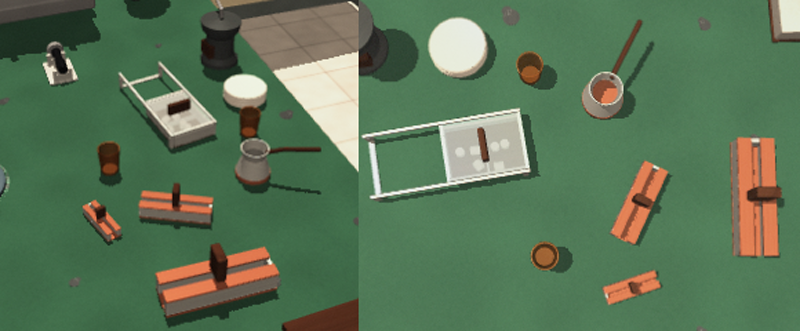

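The end picture shows the shaker upright at its old place (640,203), with the guard over the tray and all six lumps under it. Bystanders are where they were. I'll give the guard one firmer push to be sure it is at its stop, then hand in.

```bash
python3 - <<'E'
from h import *
a=tw(0,.05,.2); b=bestq(a,down(Tt[2])); ptp(a,b[1]); lin(tw(0,.04,.058),rate=.2)
print(lin(tw(0,-.005,.058),rate=.05,contact_N=14))
print(TM.T@(env.state()["tool_pos"]-[*Tt[:2],0]))
lin(tw(0,.04,.058),rate=.15); lin(tw(0,.06,.2),rate=.25)
print(env.state()["clock"]); print(env.sign_off())
E
```

```text
True
[0.00011677 0.01999815 0.05826768]
39.0333
the job is handed in; nothing more can be done
None
```

The job is handed in at 39 s: three sugar lumps lie in each half of the tray, the shaker stands upright and released at its original place, the guard is shut against its stop, and the pot, tumblers and tamper look unmoved in the last picture.

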